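# Front the bath-salt jar on the vanity tray

## Task

The wide amber jar has been left standing at the front of the wooden tray with its label turned away. Slide it back into the empty middle bay until it rests against the back rail, and, as it is too wide to grip, roll it round by its edge until its label faces straight out of the tray's open front. It is glass: press lightly, always below 15 N, keep it upright and on the tray, and leave everything else where it stands.

Things in the scene. Friction and masses are not known exactly. Their poses are not given: they have to be found in the camera images.
- jar: The jar to front: wide amber glass jar, 0.4 to 0.7 kg, 104 mm in diameter and 80 mm high to its glass rim, stopped by a cork. Origin: centre of its underside; z up; x points out through the middle of its label. Starts on the front part of the tray, label at least 57 degrees off front, either way. Its smooth glass slides and turns easily on the lacquered tray (friction about 0.2). Never press it with 15 N or more.
- jar_rim (a point): Centre of the glass rim, 80 mm above the jar's underside. The flat-topped cork, 96 mm across, stands proud of it by 12 to 22 mm: it was pushed in by hand and its height is known no better. It sits on a soft silicone seal and gives about 1 mm for each 8 N; it turns with the jar and grips a fingertip well (friction above 0.5).
- jar_label (a point): Middle of the jar's white paper label, on the glass 52 mm from the jar's axis and 39 mm above its underside. The label spans 35 degrees to either side; a paper seal strip 16 mm wide runs from it up over the cork's edge and 21 mm in towards the middle, so that the label's side also shows from above.
- tray: Light wooden vanity tray, fixed, 240 mm deep (x) by 308 mm wide (y). Origin: centre of its underside; z up; x points out of its open front, which looks away from the robot. Floor top at z = 10 mm, flat and open in front. A back rail on the robot's side has its inner face at x = -110 mm; four dividers 8 mm thick run 70 mm forward from it, making three bays. Rail and dividers stand 34 mm above the floor.
- home (a point): On the tray's floor in the middle bay, 52 mm in front of the back rail's inner face: the centre of the jar's underside when the glass touches the rail. Axes as the tray's. The bay is 110 mm wide (6 mm more than the jar), centred here; its dividers have rounded ends 18 mm in front of this point. The two side bays are occupied.
- small_jar: Bystander in a side bay of the tray: small amber jar of the same make, 68 mm in diameter, 68 mm high with its cork, label facing front. Origin: centre of its underside.
- tumbler: Bystander in the other side bay: white ceramic tumbler, 64 mm in diameter at the rim, 80 mm high. Origin: centre of its underside.
- roll_a: Bystander on the counter: paper roll standing on end, 104 mm in diameter, 100 mm high. Origin: centre of its underside.
- soap: Bystander on the counter: white soap dispenser with a steel pump, 62 mm in diameter, 178 mm high. Origin: centre of its underside.
- nail_brush: Bystander on the counter: wooden nail brush, 88 by 38 by 32 mm, bristles down. Origin: centre of its underside.
- tin: Bystander on the counter: flat aluminium tin, 74 mm in diameter, 28 mm high. Origin: centre of its underside.
There are look-alikes about, which are no part of the job. What is shaped like the jar but blue or red is not meant.

How it is judged:
By the outcome, as a careful person would: the job done as asked, in the order asked, and still so for the second after the job is handed in, with the robot touching nothing.
It also fails if it takes over 72 s, if anything falls off the work surface, if the arm or the gripper's body presses on something with over 40 N, if the wrist force passes 120 N, or if a joint passes its speed limit or range.

## Robot

A 7-joint arm with a two-finger parallel gripper is mounted at the origin on the work surface. World frame = base frame: x ahead of the robot, y to its left, z up, the work surface at z = 0. Lengths are in m, angles in rad, forces in N, time in s.
With the tool pointing down it reaches from about 0.425 to 0.925 m from the base axis. Payload 6.8 kg.
Tool frame: the origin (TCP) lies at the very end of the fingers, on their centre line; the grasp point (between the pads) lies 19 mm behind it; z points along the fingers, y is the line along which they close (so a half turn about z gives the same grasp; the last joint's range is limited). The gripper opens to 85 mm and grips with 20 to 120 N. Pads are 22 mm wide; open, the fingers measure 114 mm over their backs; the gripper's body (76 mm by 85 mm) begins 54 mm behind the grasp point. The pads swing forward as they close: fully open they stand 13 mm farther back than shut.
Start: joints at [-1.427, 0.477, 0.022, 1.555, -0.011, 1.109, -0.083], TCP at [0.168, 0.654, 0.231] pointing down, gripper open.
Joint ranges: [-2.96, 2.96], [-0.34, 2.1], [-1.41, 1.46], [0.24, 2.44], [-1.37, 4.51], [0.17, 1.92], [-2.96, 2.96]. Speed limits (rad/s): [2.39, 2.39, 3.14, 3.14, 3.14, 3.14, 3.14].

## Interface

Orientations are given as a rotation vector (axis times angle).
In Python, from bench import get_obs, viewer, r gives the robot as it stands. The module is installed in compiled form; this text tells all that it offers.
- The arm moves only by the tool play_rows, never from a script. Its argument "commands" is a list that holds one entry, the list of rows, each a list of 5 numbers: the gripper's target within -1 to 1 (shut at 1, half-way at 0, fully open at -1), then the shift along the tool's x, y, z scaled (see below), then the turn about the tool's z scaled (see below). A call has 1 to 12 rows; each row is the pose to reach, as a shift and turn from the pose commanded when the call began, along the tool's axes at that moment; what a row does not reach only later rows make up. The controller multiplies each number of a shift by 0.2 m and each number of a turn by pi/2 rad. A row lasts 1/12 s, in which the tool goes at most 41.7 mm and 7.16 degrees, less where a joint would pass 70% of its speed; a pose out of reach is approached as far as the arm can. A call with a number of a shift or a turn outside -1 to 1 is refused whole. A call with a gripper value outside its range is refused whole. The fingers move at their own pace and stop on an object; "grip_force" is the grip in N (left out, the last holds). Time passes only in rows, so rows that repeat a pose let the fingers close. It gives the time, the measured TCP pose, the force, the opening and the grip force at its end, in the units of the state.
- get_obs(): the state, without advancing time (a new reading comes with each control period).
- viewer.grab_frame(name): name is "scene" or "side" or "wrist"; returns a dict with "pixels" (480x640x3 uint8, red, green, blue), "fovy" (degrees; the focal length in pixels is half the picture's height over the tangent of half this angle, whatever the lens; pixels are square), "cx", "cy" (the principal point, pixels), "world_to_cam" (4x4, takes a point from world to camera coordinates); the wrist camera has in their place "hand_eye" (4x4, takes a point from camera to tool coordinates, whose origin is the TCP and whose axes are the flange's). Camera axes: x right, y up, looking along -z (the intrinsics and any distortion apply to the point x, -y, -z); pixel columns grow to the right and rows downward; lengths in m; the calibration is good to about 2 mm. A picture is of the moment at which its call begins: read the wrist's pose just before it. There is no depth.
- r.hand_in(): hands the job in; it is judged then, once.
Trained networks look in a picture, given as the dict that the camera call returned (one of the last four; its "shot" number tells which), for a name from the list of things; names that differ only in an ending like _2 or _b are one class to them, and where a whole thing is asked for, a point or a joint stands for the part that bears it (a point fixed in the world has none). Each returns a list of dicts, best first, with "score" (0 to 1); they miss things now and then, are a little off and sometimes report something else, mostly with a low value. They report only what shows in the picture. A call takes as long as a camera call. They do not tell look-alikes from the thing itself.
- viewer.trace(picture, thing): "pixels" (480x640 bool, what is visible of it) and "rect" ([left, top, right, bottom] in pixels, round what is visible of it).
The state is a dict: "clock": time; "joints": joint angles; "qvel": joint speeds; "tau": joint torques, N m; "tcp_pos": TCP position; "orientation": TCP orientation; "contact_force": force on the tool from outside, world axes, zero at the start; "moment": the same for the moment, N m; "grip_width": finger opening in m; "gripper_force": force on a finger pad.
Only numpy, scipy, OpenCV 4.12 (cv2) and the standard library are available. Lean on these libraries where they do the work, as an engineer would, in place of code of your own. Each camera call takes 0.05 s, during which the arm holds its last target. There are 200 camera calls.

## Working session

There is one attempt and no reset: what is moved stays moved. The work goes in short steps, Python scripts to look and compute and a tool call to move; the robot and the scene stay as the last step left them, time stands still between calls to the robot, and variables do not carry over. Pictures are saved under pics/ and viewed, at most 10 in all, crops included, and the job is handed in when it is done.

Besides the shell and the picture viewer there is one more tool, called by a JSON object that holds its "op" and its "data", one argument or row to a line. play_rows: Moves the arm, as the interface text tells. Shifts and turns lie within -1 to 1; 1 stands for 0.2 m of shift or pi/2 rad of turn. Its arguments: {"type":"object","properties":{"commands":{"type":"array","items":{"type":"array","items":{"type":"array","items":{"type":"number","minimum":-1,"maximum":1}}}},"grip_force":{"type":"number"}},"required":["commands"]}

```bash
mkdir -p pics; cat > h.py <<'E'
import numpy as np, cv2
from bench import get_obs, viewer, r
from scipy.spatial.transform import Rotation as R
def save(f,n): cv2.imwrite('pics/'+n,f['pixels'][:,:,::-1])
def K(f):
    F=240/np.tan(np.radians(f['fovy'])/2); return F,f['cx'],f['cy']
def w2c(f,o=None):
    if 'world_to_cam' in f: return np.array(f['world_to_cam'])
    T=np.eye(4);T[:3,:3]=R.from_rotvec(o['orientation']).as_matrix();T[:3,3]=o['tcp_pos']
    return np.linalg.inv(T@np.array(f['hand_eye']))
def proj(f,M,p):
    F,cx,cy=K(f);c=M[:3,:3]@np.asarray(p)+M[:3,3]
    return np.array([cx+F*c[0]/-c[2],cy-F*c[1]/-c[2]])
def ray(f,M,uv):
    F,cx,cy=K(f);d=M[:3,:3].T@np.array([(uv[0]-cx)/F,-(uv[1]-cy)/F,-1.]);return -M[:3,:3].T@M[:3,3],d/np.linalg.norm(d)
def onz(f,M,uv,z):
    o,d=ray(f,M,uv);return o+d*(z-o[2])/d[2]
E
python3 - <<'E'
from h import *
o=get_obs();print(o)
for n in['scene','side','wrist']:
    f=viewer.grab_frame(n);save(f,n+'0.png');M=w2c(f,o)
    print(n,{k:v for k,v in f.items() if k not in('pixels','world_to_cam')},'cam',-M[:3,:3].T@M[:3,3])
    for t in['jar','tray','jar_label']:
        for d in viewer.trace(f,t)[:4]: print(t,d['score'],d['rect'])
E
```

```text
{'clock': 0.0, 'joints': array([-1.427104  ,  0.4777934 ,  0.02233321,  1.55646554, -0.01150599,
        1.10927701, -0.08312172]), 'qvel': array([-0.00035785, -0.00044064,  0.00144565, -0.00035788,  0.00031944,
       -0.0011807 ,  0.00064348]), 'tau': array([-7.90620452e-04, -5.96460450e+01,  1.60742920e+00, -2.81185806e+01,
        1.23997981e-02,  9.38919053e-03, -1.04335842e-05]), 'tcp_pos': array([0.16803087, 0.65313894, 0.23032412]), 'orientation': array([-3.94453090e-01, -3.11662690e+00,  2.84686567e-03]), 'contact_force': array([ 0.53794075, -0.85087097,  0.95082843]), 'moment': array([ 0.0070081 ,  0.04972119, -0.05853065]), 'gripper_force': 0.0, 'grip_width': 0.08583407252671656}
scene {'fovy': 50.63894724216752, 'cx': 317.20542344723725, 'cy': 237.47312454163793, 'shot': 1} cam [ 1.00353082 -0.7364764   0.77677291]
jar 0.84 [167.5, 225.6, 223.3, 282.7]
jar 0.75 [426.1, 217.1, 479.4, 282.8]
jar 0.67 [347.6, 175.2, 394.6, 228.4]
jar 0.57 [310.9, 224.8, 356.6, 289.9]
tray 0.74 [222.8, 219.1, 394.8, 348.9]
jar_label 0.85 [173.1, 220.6, 224.0, 287.8]
jar_label 0.76 [427.2, 221
[... 393 characters left out ...]
ay 0.85 [262.6, 219.7, 377.7, 304.3]
jar_label 0.93 [184.0, 261.2, 232.7, 318.4]
jar_label 0.78 [280.5, 290.5, 332.8, 359.4]
jar_label 0.72 [392.0, 199.3, 432.8, 252.6]
jar_label 0.66 [284.6, 220.3, 330.1, 273.0]
wrist {'fovy': 61.62839586484264, 'cx': 319.1655098898841, 'cy': 246.8262286301304, 'hand_eye': array([[ 9.75520147e-04,  9.63604182e-01,  2.67331309e-01,
         6.78798029e-02],
       [ 9.99999429e-01, -1.05638920e-03,  1.58684959e-04,
         8.94919158e-04],
       [ 4.35315398e-04,  2.67331002e-01, -9.63604663e-01,
        -1.41708783e-01],
       [ 0.00000000e+00,  0.00000000e+00,  0.00000000e+00,
         1.00000000e+00]]), 'shot': 3} cam [0.10256096 0.67117003 0.37202246]
```

View pics/scene0.png

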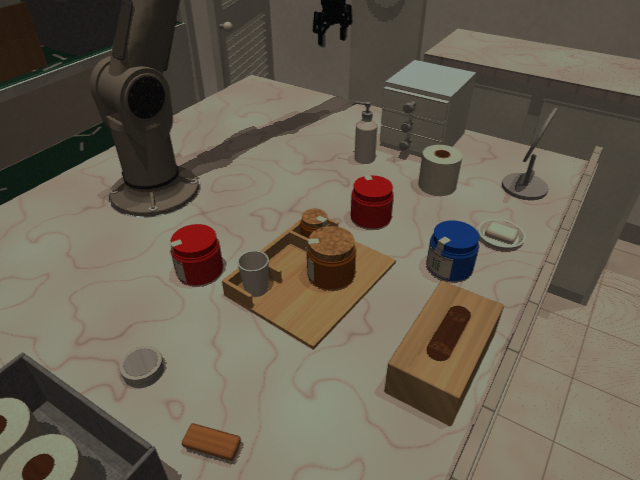

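View pics/side0.png

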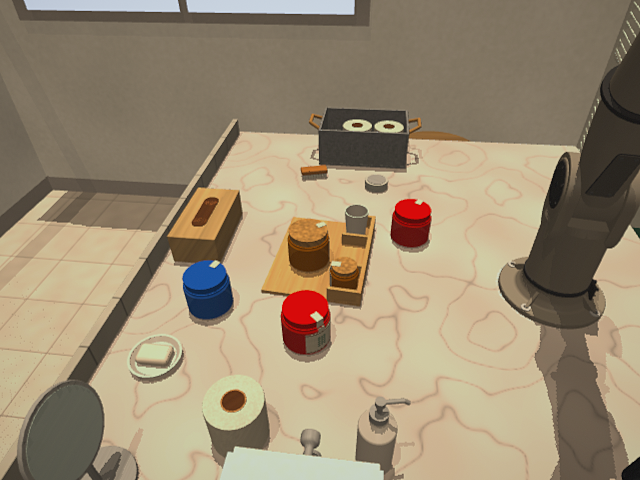

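```bash
python3 - <<'E'
from h import *
o=get_obs();f=viewer.grab_frame('scene');g=viewer.grab_frame('side');M=w2c(f);N=w2c(g)
for n,uv,z in[('FL',(395,261),.01),('FR',(314,342),.01),('BR',(224,280),.044)]:print('scene',n,onz(f,M,uv,z))
for n,uv,z in[('FL',(263,290),.01),('BL',(360,302),.01)]:print('side',n,onz(g,N,uv,z))
def tri(a,b):
    o1,d1=ray(f,M,a);o2,d2=ray(g,N,b);A=np.stack([d1,-d2],1);s=np.linalg.lstsq(A,o2-o1,rcond=None)[0]
    p,q=o1+s[0]*d1,o2+s[1]*d2;return (p+q)/2,np.linalg.norm(p-q)
print('cork',tri((331,239),(309,231)));print('strip',tri((313,241),(321,226)))
print('R\n',R.from_rotvec(o['orientation']).as_matrix())
a=cv2.resize(f['pixels'][190:350,210:410],None,fx=3,fy=3)
b=cv2.resize(g['pixels'][190:350,230:430][:, :],None,fx=3,fy=3)
c=np.vstack([a,b])[:,:,::-1];cv2.imwrite('pics/crop1.png',cv2.resize(np.hstack([a,b])[:,:,::-1],(800,320)))
E
```

```text
scene FL [0.68818379 0.07545429 0.01      ]
scene FR [ 0.65907274 -0.21648414  0.01      ]
scene BR [ 0.42854557 -0.20316708  0.044     ]
side FL [0.67924018 0.0845912  0.01      ]
side BL [0.44616252 0.09759864 0.01      ]
cork (array([ 0.58346125, -0.03455   ,  0.10525778]), np.float64(0.0021457493645729293))
strip (array([ 0.55599357, -0.05944763,  0.10473658]), np.float64(0.00014368594996176052))
R
 [[-9.68454719e-01  2.49189599e-01 -2.84055716e-05]
 [ 2.49189600e-01  9.68454719e-01 -2.40230127e-05]
 [ 2.15232250e-05 -3.03435731e-05 -9.99999999e-01]]
```

View pics/crop1.png

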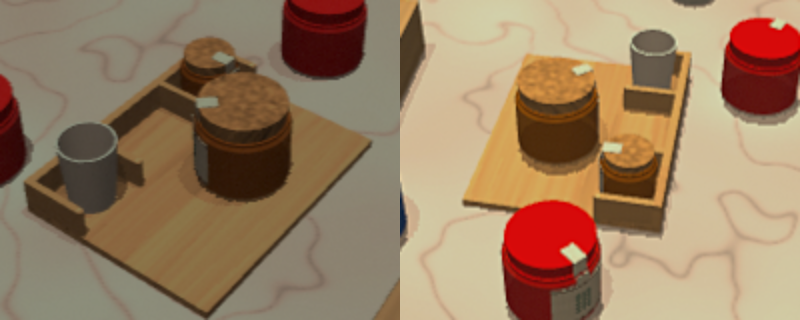

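The crop confirms it. The candidates in the scene view are amber at (331,257), red at (197,255), red at (372,202) and blue at (453,250). Only the wide amber jar with the cork stands on the tray. Its seal strip points back and to the right, at about -137°. I'm moving the wrist camera over the tray.

{"op": "play_rows", "data": {
  "commands": [
    [[-0.3, -0.99, -0.47, -0.35, 0], [-0.3, -0.99, -0.47, -0.35, 0], [-0.3, -0.99, -0.47, -0.35, 0], [-0.3, -0.99, -0.47, -0.35, 0], [-0.3, -0.99, -0.47, -0.35, 0], [-0.3, -0.99, -0.47, -0.35, 0], [-0.3, -0.99, -0.47, -0.35, 0]]
  ],
  "grip_force": 20
}}

```text
clock: 1.28
tcp_pos: [0.3433, 0.5093, 0.3038]
orientation: [0.409, 3.11, 0.003]
contact_force: [0.4, 0.1, -0.5]
grip_width: 0.0557
gripper_force: 0.0
```

{"op": "play_rows", "data": {
  "commands": [
    [[-0.3, -0.55, -1, 0, 0], [-0.3, -0.55, -1, 0, 0], [-0.3, -0.55, -1, 0, 0], [-0.3, -0.55, -1, 0, 0], [-0.3, -0.55, -1, 0, 0], [-0.3, -0.55, -1, 0, 0]]
  ]
}}

```text
clock: 1.78
tcp_pos: [0.3942, 0.2874, 0.3013]
orientation: [0.401, 3.116, -0.002]
contact_force: [0.1, -1.2, -0.2]
grip_width: 0.0555
gripper_force: 0.0
```

{"op": "play_rows", "data": {
  "commands": [
    [[-0.3, -0.55, -1, 0, 0.16], [-0.3, -0.55, -1, 0, 0.16], [-0.3, -0.55, -1, 0, 0.16], [-0.3, -0.55, -1, 0, 0.16], [-0.3, -0.55, -1, 0, 0.16], [-0.3, -0.55, -1, 0, 0.16], [-0.3, -0.55, -1, 0, 0.16]]
  ]
}}

```text
clock: 2.37
tcp_pos: [0.4507, 0.0665, 0.3016]
orientation: [0.793, 3.039, -0.0]
contact_force: [-0.1, 0.3, 0.3]
grip_width: 0.0556
gripper_force: 0.0
```

```bash
python3 - <<'E'
from h import *
o=get_obs();f=viewer.grab_frame('wrist');save(f,'w1.png')
print(o['tcp_pos'],o['joints'],o['contact_force']);print(R.from_rotvec(o['orientation']).as_matrix().round(3))
M=w2c(f,o);print([(t,d['score'],d['rect']) for t in('jar','tray','small_jar','tumbler') for d in viewer.trace(f,t)[:2]])
E
```

```text
[0.45065129 0.0665027  0.30158871] [-0.68870259  0.02312748  0.41759711  1.98769611 -0.00960004  1.13199279
  0.79308129] [-0.0507647   0.27800881  0.33420627]
[[-0.872  0.489  0.001]
 [ 0.489  0.872 -0.   ]
 [-0.001  0.    -1.   ]]
[('jar', 0.87, [0.0, 158.7, 117.8, 277.0]), ('jar', 0.8, [429.1, 176.5, 568.2, 295.8]), ('tray', 0.92, [89.7, 181.8, 397.7, 432.1]), ('small_jar', 0.77, [286.8, 208.6, 352.0, 286.7]), ('tumbler', 0.74, [99.9, 292.7, 181.7, 371.0])]
```

View image.

View pics/w1.png

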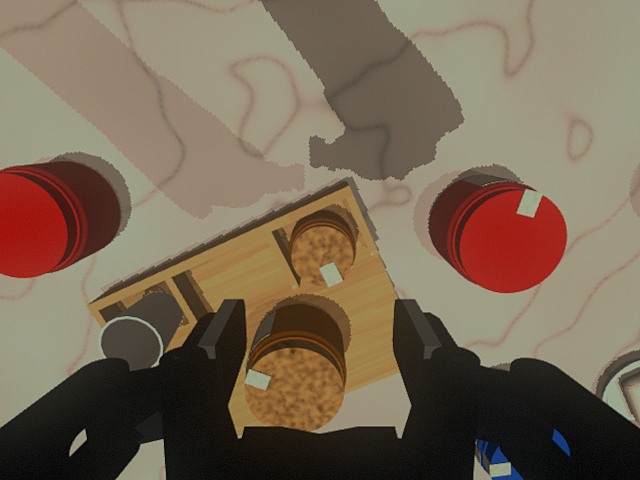

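```bash
python3 - <<'E'
from h import *
o=get_obs();f=viewer.grab_frame('wrist');M=w2c(f,o)
g=lambda uv,z:onz(f,M,uv,z)
A=g((90,303),.044);B=g((351,179),.044);print('rail',A,B,np.linalg.norm(A-B),np.degrees(np.arctan2(*(B-A)[[1,0]]))-90)
for uv in[(175,276),(275,231)]:print('div root',g(uv,.044))
print('front left', g((398,368),.01))
print('cork c',g((295.5,387),.106),g((246,387),.106),g((345,387),.106),'top edge',g((296,342),.106),'strip',g((257,380),.106))
u=B-A;u/=np.linalg.norm(u);x=np.array([u[1],-u[0],0]);mid=(A+B)/2;print('x',x,'home',mid+x*.062,'origin',mid+.12*x)
E
```

```text
rail [ 0.42464578 -0.19208649  0.044     ] [0.44152509 0.11376176 0.044     ] 0.3063136644608491 -3.158865138802568
div root [ 0.44273238 -0.09495659  0.044     ]
div root [0.45109236 0.02171145 0.044     ]
front left [0.67597339 0.0596326  0.01      ]
cork c [ 0.58413433 -0.02553507  0.106     ] [ 0.56135252 -0.06734279  0.106     ] [0.60691335 0.01626753 0.106     ] top edge [ 0.54252129 -0.00145349  0.106     ] strip [ 0.55981383 -0.05409024  0.106     ]
x [ 0.99848058 -0.05510467  0.        ] home [ 0.49499123 -0.04257886  0.044     ] origin [ 0.55290311 -0.04577493  0.044     ]
```

{"op": "play_rows", "data": {
  "commands": [
    [[-0.3, -0.33, -0.49, 0, 0.95], [-0.3, -0.33, -0.49, 0, 0.95], [-0.3, -0.33, -0.49, 0, 0.95], [-0.3, -0.33, -0.49, 0, 0.95], [-0.3, -0.33, -0.49, 0, 0.95], [-0.3, -0.33, -0.49, 0, 0.95], [-0.3, -0.33, -0.49, 0, 0.95], [-0.3, -0.33, -0.49, 0, 0.95], [-0.3, -0.33, -0.49, 0, 0.95], [-0.3, -0.33, -0.49, 0, 0.95], [-0.3, -0.33, -0.49, 0, 0.95], [-0.3, -0.33, -0.49, 0, 0.95]]
  ]
}}

```text
clock: 3.67
tcp_pos: [0.4606, -0.0452, 0.3012]
orientation: [-2.643, -1.698, 0.0]
contact_force: [0.0, 0.1, -0.4]
grip_width: 0.0555
gripper_force: 0.0
```

{"op": "play_rows", "data": {
  "commands": [
    [[-0.3, 0, 0, 0, 0.6], [-0.3, 0, 0, 0, 0.6], [-0.3, 0, 0, 0, 0.6], [-0.3, 0, 0, 0, 0.6], [-0.3, 0, 0, 0, 0.6], [-0.3, 0, 0, 0, 0.6], [-0.3, 0, 0, 0, 0.6], [-0.3, 0, 0, 0, 0.6], [-0.3, 0, 0, 0, 0.6], [-0.3, 0, 0, 0, 0.6], [-0.3, 0, 0, 0, 0.6], [-0.3, 0, 0, 0, 0.6]]
  ]
}}

```text
clock: 4.67
tcp_pos: [0.4605, -0.0462, 0.3013]
orientation: [-3.125, -0.323, 0.0]
contact_force: [0.3, -0.1, -0.0]
grip_width: 0.0555
gripper_force: 0.0
```

```bash
python3 - <<'E'
from h import *
viewer.grab_frame('wrist')
o=get_obs();f=viewer.grab_frame('wrist');save(f,'w2.png');p=get_obs()
np.savez('w2.npz',M=w2c(f,o),fovy=f['fovy'],cx=f['cx'],cy=f['cy'])
print(o['clock'],o['tcp_pos'],p['tcp_pos'],o['joints'],o['contact_force']);print(R.from_rotvec(o['orientation']).as_matrix().round(3))
E
```

```text
4.7167 [ 0.46049534 -0.04629974  0.30128307] [ 0.46046875 -0.04639461  0.30127824] [-0.61180725  0.03384427  0.60333771  1.98207809 -0.02122165  1.13178672
 -1.36522245] [-0.91998971 -0.29266581  0.12331178]
[[ 0.979  0.204 -0.   ]
 [ 0.204 -0.979  0.   ]
 [-0.    -0.    -1.   ]]
```

View pics/w2.png

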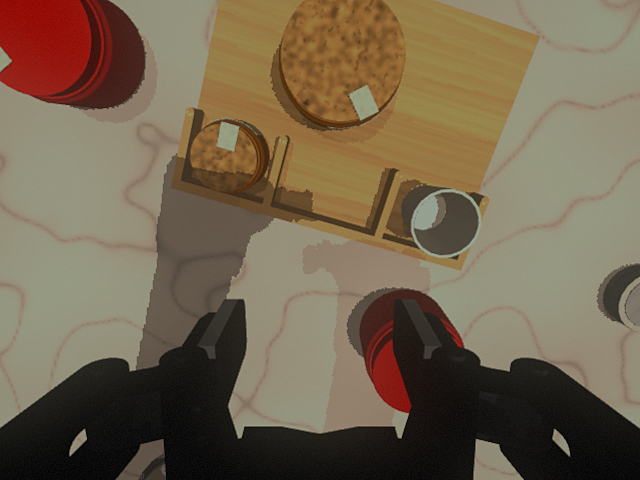

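The picture shows the cork centred near (342,62), the strip at (364,104), the rail's outer corners at (173,187) and (461,269), and the divider tops at about (282,137) and (391,170).

```bash
python3 - <<'E'
from h import *
z=np.load('w2.npz');f={k:float(z[k]) for k in('fovy','cx','cy')};M=z['M']
g=lambda uv,h:onz(f,M,uv,h)
A=g((461,269),.044);B=g((173,187),.044);print('rail',A,B,np.linalg.norm(A-B),np.degrees(np.arctan2(*(B-A)[[1,0]]))-90)
D=[g(p,.044) for p in((484,196),(391,170),(282,137),(190,110))]
for d in D:print('div end',d)
print('div gaps',[np.linalg.norm(a-b) for a,b in zip(D,D[1:])],'mid',(D[1]+D[2])/2,(D[0]+D[3])/2)
print('front right corner',g((539,38),.01))
for h in(.105,):
  c=g((342,62),h);s=g((364,104),h);print('cork',c,'diam',np.linalg.norm(g((280,62),h)-g((405,62),h)),'strip',s,np.degrees(np.arctan2(*(s-c)[[1,0]])),np.linalg.norm(s-c))
u=B-A;u/=np.linalg.norm(u);x=np.array([u[1],-u[0],0]);mid=(A+B)/2;print('x',x,'home',mid+x*.062)
E
```

```text
rail [ 0.42508325 -0.20447754  0.044     ] [0.44877157 0.0995302  0.044     ] 0.3049292416436608 -4.4554918561085515
div end [ 0.5031829  -0.20412046  0.044     ]
div end [ 0.50893661 -0.10718486  0.044     ]
div end [0.51773224 0.0027058  0.044     ]
div end [0.52411243 0.09179164 0.044     ]
div gaps [np.float64(0.09710620917383167), np.float64(0.11024209863949562), np.float64(0.08931401780144825)] mid [ 0.51333443 -0.05223953  0.044     ] [ 0.51364767 -0.05616441  0.044     ]
front right corner [ 0.66006105 -0.22308847  0.01      ]
cork [ 0.58366416 -0.0378384   0.105     ] diam 0.09663998235159928 strip [ 0.55731104 -0.06166543  0.105     ] -137.88186446636584 0.0355276508544247
x [ 0.99697798 -0.07768465  0.        ] home [ 0.49874004 -0.05729012  0.044     ]
```

{"op": "play_rows", "data": {
  "commands": [
    [[-0.2, 0.61, 0.08, 0.5, 0], [-0.2, 0.61, 0.08, 0.5, 0], [-0.2, 0.61, 0.08, 0.5, 0], [-0.2, 0.61, 0.08, 0.5, 0], [-0.2, 0.61, 0.08, 0.6, 0], [-0.2, 0.61, 0.08, 0.7, 0], [-0.2, 0.61, 0.08, 0.78, 0], [-0.2, 0.61, 0.08, 0.83, 0], [-0.2, 0.61, 0.08, 0.83, 0], [-0.2, 0.61, 0.08, 0.83, 0], [-0.2, 0.61, 0.08, 0.83, 0]]
  ]
}}

```text
clock: 5.68
tcp_pos: [0.584, -0.0376, 0.1364]
orientation: [-3.125, -0.32, -0.003]
contact_force: [-0.0, 0.3, -0.2]
grip_width: 0.051
gripper_force: 0.0
```

```bash
python3 - <<'E'
from h import *
F=[]
for i in range(4):
    f=viewer.grab_frame(['side','scene'][i%2]);F.append(get_obs()['contact_force'])
    if i<2: save(f,['side1.png','scene1.png'][i])
print(get_obs()['tcp_pos'],np.array(F).round(2))
a=cv2.imread('pics/side1.png')[150:310,210:410];b=cv2.imread('pics/scene1.png')[150:310,230:430]
cv2.imwrite('pics/crop2.png',np.hstack([cv2.resize(a,(400,320)),cv2.resize(b,(400,320))]))
E
```

```text
[ 0.58378364 -0.03742431  0.13631638] [[-1.39 -0.41 -0.1 ]
 [-0.49  0.71 -0.13]
 [ 0.8  -0.44 -0.97]
 [-0.59 -0.46 -0.51]]
```

View pics/crop2.png

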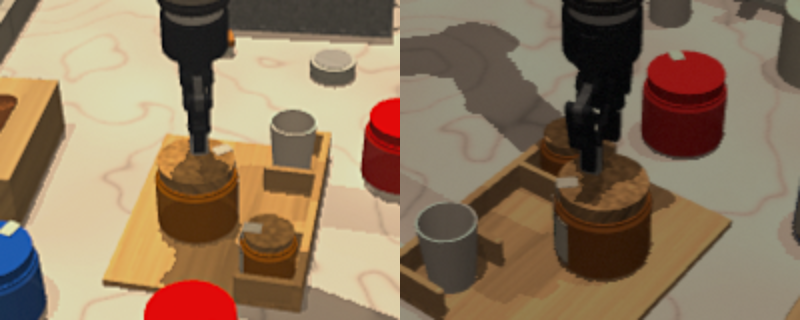

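{"op": "play_rows", "data": {
  "commands": [
    [[-0.2, 0, 0, 0.06, 0], [-0.2, 0, 0, 0.11, 0], [-0.2, 0, 0, 0.11, 0], [-0.2, 0, 0, 0.11, 0]]
  ]
}}

```text
clock: 6.22
tcp_pos: [0.5823, -0.0375, 0.1121]
orientation: [-3.125, -0.319, 0.004]
contact_force: [-0.1, 0.3, 0.8]
grip_width: 0.0514
gripper_force: 0.0
```

{"op": "play_rows", "data": {
  "commands": [
    [[-0.2, 0, 0, 0.005, 0], [-0.2, 0, 0, 0.01, 0], [-0.2, 0, 0, 0.01, 0]]
  ]
}}

```text
clock: 6.47
tcp_pos: [0.5833, -0.0375, 0.1113]
orientation: [3.125, 0.319, 0.0]
contact_force: [0.3, -0.2, -0.0]
grip_width: 0.0508
gripper_force: 0.0
```

{"op": "play_rows", "data": {
  "commands": [
    [[-0.2, 0, 0, 0.005, 0], [-0.2, 0, 0, 0.005, 0], [-0.2, 0, 0, 0.005, 0]]
  ]
}}

```text
clock: 6.72
tcp_pos: [0.5832, -0.0375, 0.1104]
orientation: [-3.125, -0.319, -0.0]
contact_force: [0.1, 0.2, 0.2]
grip_width: 0.0511
gripper_force: 0.0
```

{"op": "play_rows", "data": {
  "commands": [
    [[-0.2, 0, 0, 0.004, 0], [-0.2, 0, 0, 0.004, 0], [-0.2, 0, 0, 0.004, 0]]
  ]
}}

```text
clock: 6.97
tcp_pos: [0.5832, -0.0375, 0.1095]
orientation: [-3.125, -0.32, -0.0]
contact_force: [-0.1, -1.0, 0.9]
grip_width: 0.0509
gripper_force: 0.0
```

{"op": "play_rows", "data": {
  "commands": [
    [[-0.2, 0, 0, 0.004, 0], [-0.2, 0, 0, 0.004, 0], [-0.2, 0, 0, 0.004, 0]]
  ]
}}

```text
clock: 7.22
tcp_pos: [0.5831, -0.0375, 0.1086]
orientation: [-3.125, -0.319, 0.0]
contact_force: [0.9, 0.3, 0.8]
grip_width: 0.0513
gripper_force: 0.0
```

{"op": "play_rows", "data": {
  "commands": [
    [[-0.2, 0, 0, 0.004, 0], [-0.2, 0, 0, 0.004, 0], [-0.2, 0, 0, 0.004, 0]]
  ]
}}

```text
clock: 7.47
tcp_pos: [0.5831, -0.0375, 0.1078]
orientation: [-3.125, -0.319, 0.0]
contact_force: [0.6, 0.1, 0.8]
grip_width: 0.0511
gripper_force: 0.0
```

```bash
cat > fz.py <<'E'
from h import *
F=[]
for i in range(3): viewer.grab_frame('side');F.append(get_obs()['contact_force'])
o=get_obs();print(o['clock'],o['tcp_pos'],np.mean(F,0).round(2),np.array(F)[:,2].round(1))
E
python3 fz.py
```

```text
7.6167 [ 0.5831704  -0.03749431  0.10788289] [ 0.28  0.02 -0.  ] [ 0.4 -0.3 -0. ]
```

{"op": "play_rows", "data": {
  "commands": [
    [[-0.2, 0, 0, 0.004, 0], [-0.2, 0, 0, 0.004, 0], [-0.2, 0, 0, 0.004, 0]]
  ]
}}

```text
clock: 7.87
tcp_pos: [0.5831, -0.0375, 0.107]
orientation: [-3.125, -0.319, 0.0]
contact_force: [1.3, -0.3, 0.2]
grip_width: 0.0511
gripper_force: 0.0
```

{"op": "play_rows", "data": {
  "commands": [
    [[-0.2, 0, 0, 0.004, 0], [-0.2, 0, 0, 0.004, 0], [-0.2, 0, 0, 0.004, 0]]
  ]
}}

```text
clock: 8.12
tcp_pos: [0.5831, -0.0375, 0.1062]
orientation: [-3.125, -0.319, 0.0]
contact_force: [0.2, 0.2, 0.3]
grip_width: 0.0511
gripper_force: 0.0
```

```bash
python3 fz.py
```

```text
8.2667 [ 0.58319223 -0.03753374  0.1062788 ] [-0.17 -0.44 -0.07] [-0.3 -0.5  0.6]
```

{"op": "play_rows", "data": {
  "commands": [
    [[-0.2, 0, 0, 0.004, 0], [-0.2, 0, 0, 0.004, 0], [-0.2, 0, 0, 0.004, 0]]
  ]
}}

```text
clock: 8.52
tcp_pos: [0.5833, -0.0375, 0.1056]
orientation: [-3.125, -0.319, -0.0]
contact_force: [-0.6, -0.5, 1.2]
grip_width: 0.0516
gripper_force: 0.5
```

{"op": "play_rows", "data": {
  "commands": [
    [[-0.2, 0, 0, 0.004, 0], [-0.2, 0, 0, 0.004, 0], [-0.2, 0, 0, 0.004, 0]]
  ]
}}

```text
clock: 8.77
tcp_pos: [0.5833, -0.0375, 0.1051]
orientation: [-3.125, -0.319, -0.001]
contact_force: [-1.1, 0.7, 5.8]
grip_width: 0.051
gripper_force: 2.4
```

```bash
python3 fz.py
```

```text
8.9167 [ 0.58332972 -0.03752046  0.10503423] [-1.49 -0.25  5.2 ] [5.5 5.5 4.6]
```

{"op": "play_rows", "data": {
  "commands": [
    [[-0.2, 0, 0, 0.003, 0], [-0.2, -0.005, 0.007, 0.003, 0], [-0.2, -0.012, 0.016, 0.003, 0], [-0.2, -0.021, 0.028, 0.003, 0]]
  ]
}}

```text
clock: 9.25
tcp_pos: [0.5817, -0.0428, 0.1049]
orientation: [-3.124, -0.321, -0.005]
contact_force: [1.2, 3.7, 5.7]
grip_width: 0.0514
gripper_force: 3.0
```

```bash
cat > loc.py <<'E'
from h import *
import sys
f=viewer.grab_frame('side');g=viewer.grab_frame('scene');o=get_obs()
# jar glass/cork trace rect centre, nearest expected
def near(f,M):
    e=proj(f,M,[o['tcp_pos'][0],o['tcp_pos'][1],.06]);L=viewer.trace(f,'jar')
    d=min(L,key=lambda d:np.hypot((d['rect'][0]+d['rect'][2])/2-e[0],(d['rect'][1]+d['rect'][3])/2-e[1]));return d['rect'],e.round(1)
for n,F in(('side',f),('scene',g)): print(n,*near(F,w2c(F)))
save(f,'side_%s.png'%sys.argv[1]);save(g,'scene_%s.png'%sys.argv[1])
print(o['clock'],o['tcp_pos'],o['contact_force'].round(1))
E
python3 fz.py
```

```text
9.4 [ 0.58131661 -0.04381592  0.10489365] [0.17 0.5  6.48] [6.9 5.6 6.9]
```

{"op": "play_rows", "data": {
  "commands": [
    [[-0.2, 0, 0, 0.003, 0], [-0.2, -0.005, 0.007, 0.003, 0], [-0.2, -0.012, 0.016, 0.003, 0], [-0.2, -0.021, 0.028, 0.003, 0]]
  ]
}}

```text
clock: 9.73
tcp_pos: [0.5792, -0.0491, 0.1047]
orientation: [-3.124, -0.321, -0.006]
contact_force: [0.4, 1.8, 8.3]
grip_width: 0.0511
gripper_force: 4.0
```

```bash
python3 fz.py
```

```text
9.8833 [ 0.57880172 -0.0500553   0.10463909] [0.33 1.13 7.91] [7.9 8.3 7.5]
```

Tangential force is well under the grip. I'll do the rest of the sideways drag, then check the jar by camera.

{"op": "play_rows", "data": {
  "commands": [
    [[-0.2, -0.005, 0.007, 0.001, 0], [-0.2, -0.012, 0.016, 0.001, 0], [-0.2, -0.02, 0.028, 0.001, 0], [-0.2, -0.03, 0.04, 0.001, 0], [-0.2, -0.038, 0.05, 0.001, 0], [-0.2, -0.042, 0.055, 0.001, 0], [-0.2, -0.042, 0.055, 0.001, 0]]
  ]
}}

```text
clock: 10.47
tcp_pos: [0.573, -0.0625, 0.1046]
orientation: [-3.125, -0.32, -0.006]
contact_force: [0.3, 0.7, 9.2]
grip_width: 0.0514
gripper_force: 4.3
```

```bash
python3 loc.py 2; python3 - <<'E'
from h import *
a=cv2.imread('pics/side_2.png')[150:310,210:410];b=cv2.imread('pics/scene_2.png')[170:330,210:410]
cv2.imwrite('pics/crop3.png',np.hstack([cv2.resize(a,(400,320)),cv2.resize(b,(400,320))]))
E
```

```text
side [293.7, 213.2, 336.7, 266.7] [314.7 238.9]
scene [297.7, 232.2, 351.2, 296.2] [319.2 260.8]
10.5667 [ 0.5730394  -0.06246231  0.10455662] [-0.1  0.2  8.2]
```

View pics/crop3.png

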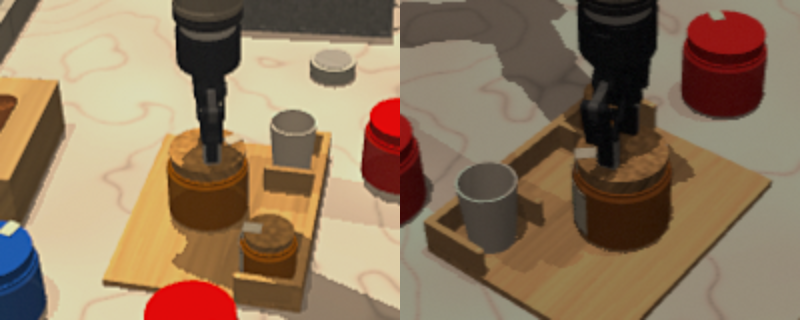

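```bash
cat >> h.py <<'E'
def corkfit(p):
    "cork position minimising area mismatch of brown/amber jar column edges: uses left/right/top extents of cork+glass"
E
python3 - <<'E'
from h import *
from scipy.optimize import least_squares
f=viewer.grab_frame('side');g=viewer.grab_frame('scene');V=[(f,w2c(f)),(g,w2c(g))]
t=np.linspace(0,2*np.pi,90)
def ext(F,M,x,y):
    P=[proj(F,M,[x+.052*np.cos(a),y+.052*np.sin(a),z]) for a in t for z in(.012,.085)];P=np.array(P)
    return [P[:,0].min(),P[:,0].max(),P[:,1].max()]
# observed from crops: left,right glass edges and bottom
obs=[[210+168/2,210+248/2,150+229/2],[210+172/2,210+271/2,170+248/2]]
r_=least_squares(lambda q:np.concatenate([np.subtract(ext(F,M,*q),ob) for (F,M),ob in zip(V,obs)]),[.573,-.062])
print(r_.x,r_.fun.round(1)); print(get_obs()['tcp_pos'])
for F,M in V: print(proj(F,M,[.573,-.062,.104]),proj(F,M,[.573,-.062,.105]))
E
```

```text
[ 0.57553117 -0.06245048] [-1.1  0.1  1.9 -0.8 -0.4  0.9]
[ 0.57305934 -0.06244116  0.10455911]
[314.34009145 225.19740265] [314.33209894 224.87486561]
[319.22027154 244.7415603 ] [319.21905812 244.3698519 ]
```

{"op": "play_rows", "data": {
  "commands": [
    [[-0.2, -0.012, -0.0035, 0, 0], [-0.2, -0.03, -0.009, 0, 0], [-0.2, -0.055, -0.016, 0, 0], [-0.2, -0.08, -0.0235, 0, 0], [-0.2, -0.105, -0.0305, 0, 0], [-0.2, -0.13, -0.038, 0, 0], [-0.2, -0.155, -0.045, 0, 0], [-0.2, -0.175, -0.051, 0, 0], [-0.2, -0.19, -0.055, 0, 0], [-0.2, -0.192, -0.056, 0, 0]]
  ]
}}

```text
clock: 11.6
tcp_pos: [0.5332, -0.0598, 0.1046]
orientation: [3.125, 0.319, 0.007]
contact_force: [0.5, -0.1, 7.8]
grip_width: 0.0511
gripper_force: 4.1
```

```bash
python3 fz.py
```

```text
11.75 [ 0.53326309 -0.05974072  0.10452273] [ 0.97 -0.6   8.66] [8.6 7.9 9.4]
```

{"op": "play_rows", "data": {
  "commands": [
    [[-0.2, -0.012, -0.0035, 0, 0], [-0.2, -0.03, -0.009, 0, 0], [-0.2, -0.055, -0.016, 0, 0], [-0.2, -0.08, -0.0235, 0, 0], [-0.2, -0.105, -0.031, 0, 0], [-0.2, -0.125, -0.037, 0, 0], [-0.2, -0.135, -0.04, 0, 0], [-0.2, -0.135, -0.04, 0, 0]]
  ]
}}

```text
clock: 12.42
tcp_pos: [0.5051, -0.0573, 0.1045]
orientation: [3.125, 0.319, 0.007]
contact_force: [0.8, -1.3, 8.9]
grip_width: 0.0511
gripper_force: 4.4
```

```bash
python3 fz.py; python3 loc.py 3
```

```text
12.5667 [ 0.50512664 -0.05728308  0.10445139] [ 0.96 -0.45  8.97] [8.5 9.  9.4]
side [320.2, 215.9, 359.7, 263.6] [341. 242.]
scene [275.1, 219.6, 322.1, 285.0] [294.1 248.3]
12.6667 [ 0.50512214 -0.05730177  0.1044348 ] [ 0.  -0.5 10. ]
```

{"op": "play_rows", "data": {
  "commands": [
    [[-0.2, -0.008, -0.002, -0.001, 0], [-0.2, -0.016, -0.005, -0.001, 0], [-0.2, -0.024, -0.007, -0.001, 0], [-0.2, -0.029, -0.0085, -0.001, 0], [-0.2, -0.029, -0.0085, -0.001, 0]]
  ]
}}

```text
clock: 13.18
tcp_pos: [0.4994, -0.0568, 0.1047]
orientation: [3.125, 0.319, 0.007]
contact_force: [1.2, -0.7, 7.9]
grip_width: 0.0515
gripper_force: 3.8
```

{"op": "play_rows", "data": {
  "commands": [
    [[-0.2, -0.005, -0.0015, 0, 0], [-0.2, -0.01, -0.003, 0, 0], [-0.2, -0.01, -0.003, 0, 0]]
  ]
}}

```text
clock: 13.43
tcp_pos: [0.4974, -0.0566, 0.1046]
orientation: [3.125, 0.319, 0.007]
contact_force: [1.8, 0.7, 7.9]
grip_width: 0.0517
gripper_force: 3.9
```

```bash
python3 fz.py
```

```text
13.5833 [ 0.49743742 -0.05661211  0.10464427] [ 2.06 -0.42  7.47] [6.5 7.7 8.1]
```

{"op": "play_rows", "data": {
  "commands": [
    [[-0.2, -0.005, -0.0015, 0, 0], [-0.2, -0.01, -0.003, 0, 0], [-0.2, -0.01, -0.003, 0, 0]]
  ]
}}

```text
clock: 13.83
tcp_pos: [0.4954, -0.0564, 0.1046]
orientation: [3.125, 0.319, 0.007]
contact_force: [2.3, 0.3, 8.5]
grip_width: 0.0514
gripper_force: 3.9
```

```bash
python3 fz.py
```

```text
13.9833 [ 0.49537579 -0.05643506  0.10463448] [ 1.66 -0.21  7.62] [7.8 8.  7.1]
```

{"op": "play_rows", "data": {
  "commands": [
    [[-0.2, -0.005, -0.0015, 0, 0], [-0.2, -0.01, -0.003, 0, 0], [-0.2, -0.01, -0.003, 0, 0]]
  ]
}}

```text
clock: 14.23
tcp_pos: [0.4933, -0.0562, 0.1047]
orientation: [3.125, 0.319, 0.007]
contact_force: [1.0, 0.5, 8.0]
grip_width: 0.0508
gripper_force: 3.9
```

```bash
python3 fz.py
```

```text
14.3833 [ 0.49328317 -0.05626473  0.10462556] [1.98 0.06 7.7 ] [7.8 8.1 7.2]
```

{"op": "play_rows", "data": {
  "commands": [
    [[-0.2, -0.007, -0.002, 0, 0], [-0.2, -0.014, -0.004, 0, 0], [-0.2, -0.015, -0.0045, 0, 0]]
  ]
}}

```text
clock: 14.63
tcp_pos: [0.4914, -0.0561, 0.105]
orientation: [3.124, 0.319, 0.011]
contact_force: [5.2, -0.6, 5.2]
grip_width: 0.0511
gripper_force: 2.8
```

```bash
python3 fz.py;python3 loc.py 4; python3 - <<'E'
from h import *
a=cv2.imread('pics/side_4.png')[170:310,240:415];b=cv2.imread('pics/scene_4.png')[185:325,210:385]
cv2.imwrite('pics/crop4.png',np.hstack([cv2.resize(a,(400,320)),cv2.resize(b,(400,320))]))
E
```

```text
14.7833 [ 0.49144388 -0.05607877  0.10492768] [ 3.96 -0.28  5.73] [5.4 5.7 6. ]
side [325.1, 217.5, 367.3, 261.0] [346.3 242.7]
scene [269.6, 219.2, 316.9, 283.3] [289.3 245.9]
14.8833 [ 0.49143764 -0.05609288  0.10489777] [ 4.7 -0.6  5. ]
```

View pics/crop4.png

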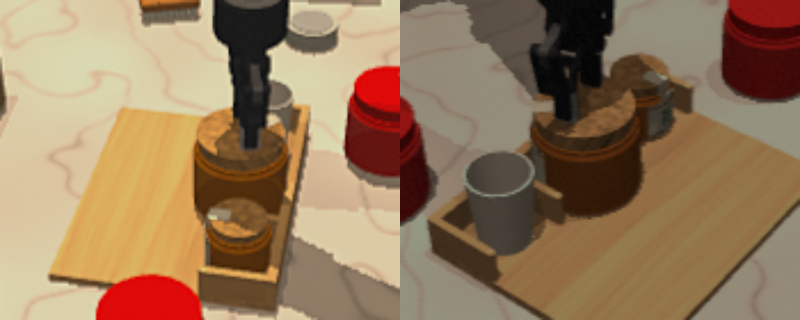

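{"op": "play_rows", "data": {
  "commands": [
    [[-0.2, 0.006, 0.0017, 0, 0], [-0.2, 0.006, 0.0017, 0, -0.02], [-0.2, 0.006, 0.0017, 0, -0.06], [-0.2, 0.006, 0.0017, 0, -0.11], [-0.2, 0.006, 0.0017, 0, -0.16], [-0.2, 0.006, 0.0017, 0, -0.21], [-0.2, 0.006, 0.0017, 0, -0.26], [-0.2, 0.006, 0.0017, 0, -0.3], [-0.2, 0.006, 0.0017, 0, -0.33], [-0.2, 0.006, 0.0017, 0, -0.34], [-0.2, 0.006, 0.0017, 0, -0.34]]
  ]
}}

```text
clock: 15.9
tcp_pos: [0.4922, -0.056, 0.1048]
orientation: [2.928, 1.133, 0.009]
contact_force: [2.6, -0.1, 6.3]
grip_width: 0.0514
gripper_force: 3.1
```

```bash
python3 fz.py; python3 - <<'E'
from h import *
o=get_obs();print(o['moment'],o['joints'][6],o['gripper_force'],R.from_rotvec(o['orientation']).as_matrix()[:2,0])
E
```

```text
16.05 [ 0.49218239 -0.05602669  0.10481487] [ 4.05 -0.06  6.13] [6.  6.9 5.4]
[-0.00918692 -0.71982308 -0.05267739] -0.6191547506134615 3.193211518228054 [0.74014173 0.67243622]
```

{"op": "play_rows", "data": {
  "commands": [
    [[-0.2, 0.004, 0.0035, 0.001, 0], [-0.2, 0.004, 0.0035, 0.001, -0.02], [-0.2, 0.004, 0.0035, 0.001, -0.06], [-0.2, 0.004, 0.0035, 0.001, -0.11], [-0.2, 0.004, 0.0035, 0.001, -0.16], [-0.2, 0.004, 0.0035, 0.001, -0.21], [-0.2, 0.004, 0.0035, 0.001, -0.26], [-0.2, 0.004, 0.0035, 0.001, -0.31], [-0.2, 0.004, 0.0035, 0.001, -0.36], [-0.2, 0.004, 0.0035, 0.001, -0.4], [-0.2, 0.004, 0.0035, 0.001, -0.42], [-0.2, 0.004, 0.0035, 0.001, -0.42]]
  ]
}}

```text
clock: 17.05
tcp_pos: [0.4932, -0.0564, 0.1047]
orientation: [2.401, 2.019, 0.007]
contact_force: [2.9, -2.2, 6.7]
grip_width: 0.051
gripper_force: 3.6
```

```bash
python3 fz.py; python3 loc.py 5; python3 - <<'E'
from h import *
o=get_obs();print(o['moment'],o['joints'][6],o['gripper_force'],R.from_rotvec(o['orientation']).as_matrix()[:2,0])
a=cv2.imread('pics/side_5.png')[170:310,240:415];b=cv2.imread('pics/scene_5.png')[185:325,210:385]
cv2.imwrite('pics/crop5.png',np.hstack([cv2.resize(a,(400,320)),cv2.resize(b,(400,320))]))
E
```

```text
17.2 [ 0.49309296 -0.05644684  0.10468879] [ 3.63 -1.11  6.54] [5.5 7.  7.1]
side [321.8, 217.5, 365.3, 262.5] [345.7 242.5]
scene [269.2, 217.0, 317.7, 280.8] [289.8 246.2]
17.3 [ 0.49312888 -0.0564464   0.10468674] [ 2.9 -1.   7.4]
[-0.347279   -0.67498465  0.00713252] -0.054616407416590476 3.6334732249787294 [0.17289395 0.98494032]
```

View pics/crop5.png

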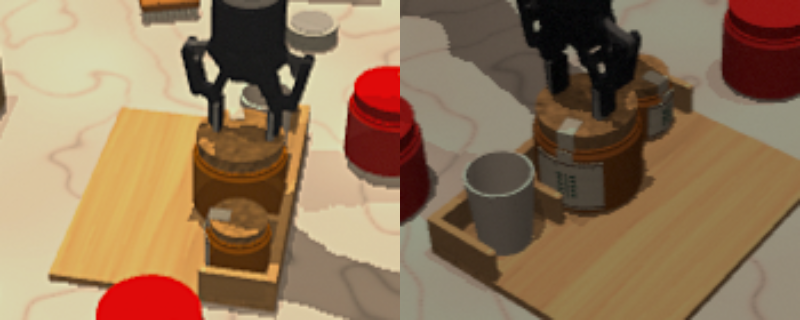

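{"op": "play_rows", "data": {
  "commands": [
    [[-0.2, 0, 0, 0, -0.02], [-0.2, 0, 0, 0, -0.06], [-0.2, 0, 0, 0, -0.11], [-0.2, 0, 0, 0, -0.16], [-0.2, 0, 0, 0, -0.21], [-0.2, 0, 0, 0, -0.26], [-0.2, 0, 0, 0, -0.31], [-0.2, 0, 0, 0, -0.36], [-0.2, 0, 0, 0, -0.4], [-0.2, 0, 0, 0, -0.42], [-0.2, 0, 0, 0, -0.42]]
  ]
}}

```text
clock: 18.32
tcp_pos: [0.493, -0.0563, 0.1047]
orientation: [1.617, 2.688, 0.004]
contact_force: [3.4, -0.9, 6.9]
grip_width: 0.0514
gripper_force: 3.7
```

```bash
python3 fz.py; python3 - <<'E'
from h import *
o=get_obs();print(o['moment'],o['joints'][6],R.from_rotvec(o['orientation']).as_matrix()[:2,0])
E
```

```text
18.4667 [ 0.49298752 -0.05624901  0.10467446] [ 2.58 -0.78  7.11] [7.6 6.9 6.9]
[-2.68645579e-01 -5.24592609e-01  1.47675747e-04] 0.5191139010277637 [-0.4671111   0.88419386]
```

{"op": "play_rows", "data": {
  "commands": [
    [[-0.2, 0, 0, 0, -0.02], [-0.2, 0, 0, 0, -0.06], [-0.2, 0, 0, 0, -0.11], [-0.2, 0, 0, 0, -0.16], [-0.2, 0, 0, 0, -0.21], [-0.2, 0, 0, 0, -0.25], [-0.2, 0, 0, 0, -0.28], [-0.2, 0, 0, 0, -0.29], [-0.2, 0, 0, 0, -0.29], [-0.2, 0, 0, 0, -0.29]]
  ]
}}

```text
clock: 19.3
tcp_pos: [0.4927, -0.0566, 0.1046]
orientation: [0.971, 2.982, 0.002]
contact_force: [3.1, -2.3, 7.7]
grip_width: 0.0515
gripper_force: 3.9
```

{"op": "play_rows", "data": {
  "commands": [
    [[-0.2, 0, 0, -0.005, 0], [-0.2, 0, 0, -0.015, 0], [-0.2, 0, 0, -0.05, 0], [-0.2, 0, 0, -0.2, 0], [-0.2, 0, 0, -0.4, 0], [-0.2, 0, 0, -0.6, 0], [-0.2, 0, 0, -0.8, 0], [-0.2, 0, 0, -0.95, 0], [-0.2, 0, 0, -0.95, 0], [-0.2, 0, 0, -0.95, 0]]
  ]
}}

```text
clock: 20.13
tcp_pos: [0.4907, -0.0557, 0.295]
orientation: [0.97, 2.985, 0.002]
contact_force: [-0.5, -0.1, -1.1]
grip_width: 0.0515
gripper_force: 0.0
```

```bash
python3 - <<'E'
from h import *
o=get_obs();print(o['clock'],o['tcp_pos'],R.from_rotvec(o['orientation']).as_matrix()[:2,0])
E
```

```text
20.1333 [ 0.49070614 -0.05567648  0.29501013] [-0.80884653  0.5880141 ]
```

{"op": "play_rows", "data": {
  "commands": [
    [[-0.2, -0.5, 0, 0, 0], [-0.2, -0.5, 0, 0, 0], [-0.2, -0.5, 0, 0, 0], [-0.2, -0.5, 0, 0, 0], [-0.2, -0.5, 0, 0, 0], [-0.2, -0.5, 0, 0, 0]]
  ]
}}

```text
clock: 20.63
tcp_pos: [0.5697, -0.1138, 0.2916]
orientation: [-0.969, -2.984, 0.001]
contact_force: [-0.2, -0.6, 0.3]
grip_width: 0.051
gripper_force: 0.0
```

```bash
python3 - <<'E'
from h import *
viewer.grab_frame('wrist');viewer.grab_frame('wrist')
o=get_obs();f=viewer.grab_frame('wrist');save(f,'w3.png')
np.savez('w3.npz',M=w2c(f,o),fovy=f['fovy'],cx=f['cx'],cy=f['cy']);print(o['tcp_pos'],get_obs()['tcp_pos'],R.from_rotvec(o['orientation']).as_matrix()[:2,0])
cv2.imwrite('pics/w3c.png',cv2.resize(f['pixels'][0:330,100:540,::-1],(800,600)))
E
```

```text
[ 0.56996964 -0.11358774  0.29258298] [ 0.57018178 -0.1137137   0.29296784] [-0.80946215  0.58716932]
```

View pics/w3c.png

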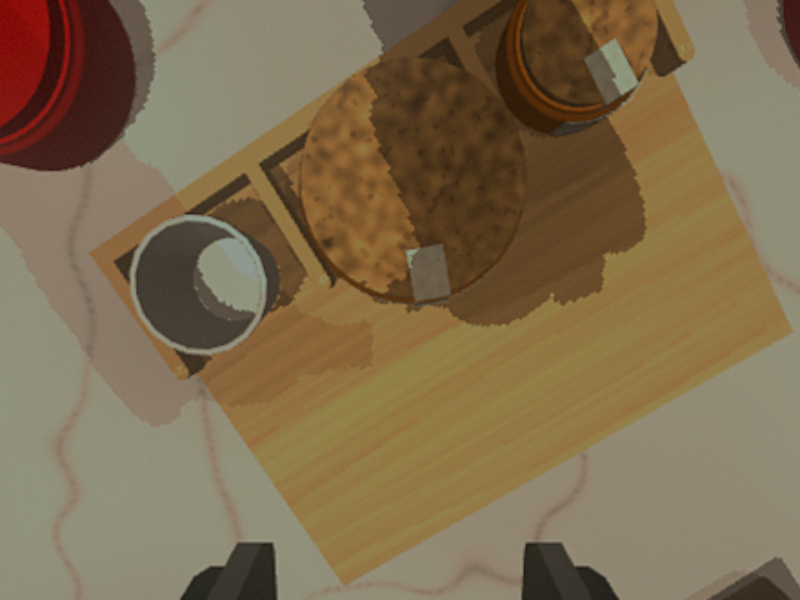

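```bash
python3 - <<'E'
from h import *
z=np.load('w3.npz');f={k:float(z[k]) for k in('fovy','cx','cy')};M=z['M']
# sharper strip estimate: bright low-saturation pixels on the cork
im=cv2.imread('pics/w3.png');h=cv2.cvtColor(im,cv2.COLOR_BGR2HSV)
m=((h[:,:,1]<45)&(h[:,:,2]>90)).astype(np.uint8);m[:130]=0;m[170:]=0;m[:,:318]=0;m[:,352:]=0
ys,xs=np.nonzero(m);print('strip px',xs.mean(),ys.mean(),len(xs),cv2.minAreaRect(np.c_[xs,ys].astype(np.float32)))
g=lambda uv,h:onz(f,M,uv,h);G=lambda u,v,h:g((100+.55*u,.55*v),h)
c=G(413,179,.105);s=G(428.5,272,.105);s2=g((xs.mean(),ys.mean()),.105)
e=[np.linalg.norm(G(301,179,.105)-G(526,179,.105))]
for q in(s,s2):d=q-c;print('cork',c,'strip',q,'ang',np.degrees(np.arctan2(d[1],d[0])),np.linalg.norm(d),e)
A=G(92,252,.044);D1=G(326,281,.044);D0=G(182,371,.044);D3=G(690,52,.044)
print('railcorner',A,'divs',D0,D1,D3,'axis from divs',np.degrees(np.arctan2(*(D3-D0)[[1,0]]))-90)
FR=G(345,583,.01);FL=G(790,330,.01);print('front',FR,FL,np.linalg.norm(FL-FR),np.degrees(np.arctan2(*(FL-FR)[[1,0]]))-90)
y=np.array([.0777,.997]);print('home via front edge',(FR+FL)[:2]/2-np.array([.997,-.0777])*.178)
E
```

```text
strip px 325.0 138.66666666666666 9 ((325.0, 138.5), (3.0, 2.0), 90.0)
cork [ 0.49634369 -0.05197643  0.105     ] strip [ 0.53150231 -0.06879928  0.105     ] ang -25.570387836501208 0.03897610882665105 [np.float64(0.09538835951648357)]
cork [ 0.49634369 -0.05197643  0.105     ] strip [ 0.51969055 -0.07078054  0.105     ] ang -38.848786886958145 0.02997783514484108 [np.float64(0.09538835951648357)]
railcorner [ 0.42456458 -0.20275491  0.044     ] divs [ 0.4990059  -0.20534804  0.044     ] [ 0.50689851 -0.11388383  0.044     ] [0.52419118 0.09342901 0.044     ] axis from divs -4.818330530263665
front [ 0.66161527 -0.2211848   0.01      ] [0.68465338 0.0822298  0.01      ] 0.3042879746372056 -4.342106478964098
home via front edge [ 0.49566832 -0.0556469 ]
```

{"op": "play_rows", "data": {
  "commands": [
    [[-0.2, 0.2, 0.01, 0, 0], [-0.2, 0.4, 0.02, 0.1, 0], [-0.2, 0.48, 0.026, 0.3, 0], [-0.2, 0.48, 0.026, 0.5, 0], [-0.2, 0.48, 0.026, 0.7, 0], [-0.2, 0.48, 0.026, 0.85, 0], [-0.2, 0.48, 0.026, 0.92, 0], [-0.2, 0.48, 0.026, 0.93, 0], [-0.2, 0.48, 0.026, 0.93, 0], [-0.2, 0.48, 0.026, 0.93, 0]]
  ]
}}

```text
clock: 21.62
tcp_pos: [0.497, -0.0537, 0.1083]
orientation: [0.971, 2.987, 0.001]
contact_force: [-0.1, 1.6, 0.3]
grip_width: 0.0513
gripper_force: 0.0
```

```bash
python3 fz.py
```

```text
21.7667 [ 0.49729849 -0.05391668  0.10852248] [ 0.06 -0.47  0.2 ] [0.5 0.  0.1]
```

{"op": "play_rows", "data": {
  "commands": [
    [[-0.2, 0, 0, 0.008, 0], [-0.2, 0, 0, 0.014, 0], [-0.2, 0, 0, 0.016, 0], [-0.2, 0, 0, 0.016, 0]]
  ]
}}

```text
clock: 22.1
tcp_pos: [0.4971, -0.054, 0.1048]
orientation: [0.971, 2.986, 0.001]
contact_force: [-1.0, -0.0, 6.5]
grip_width: 0.0509
gripper_force: 3.4
```

```bash
python3 fz.py
```

```text
22.25 [ 0.49705824 -0.05400744  0.10482331] [-1.03 -0.3   6.69] [6.8 6.6 6.7]
```

Pressing at 6.7 N. I'll add a little and turn about 21° more.

{"op": "play_rows", "data": {
  "commands": [
    [[-0.2, 0, 0, 0.002, 0], [-0.2, 0, 0, 0.002, -0.02], [-0.2, 0, 0, 0.002, -0.06], [-0.2, 0, 0, 0.002, -0.1], [-0.2, 0, 0, 0.002, -0.14], [-0.2, 0, 0, 0.002, -0.18], [-0.2, 0, 0, 0.002, -0.21], [-0.2, 0, 0, 0.002, -0.23], [-0.2, 0, 0, 0.002, -0.23], [-0.2, 0, 0, 0.002, -0.23]]
  ]
}}

```text
clock: 23.08
tcp_pos: [0.4978, -0.0545, 0.1047]
orientation: [0.419, 3.111, -0.0]
contact_force: [0.2, -0.9, 6.8]
grip_width: 0.0513
gripper_force: 3.5
```

```bash
python3 fz.py; python3 - <<'E'
from h import *
print(R.from_rotvec(get_obs()['orientation']).as_matrix()[:2,0])
E
```

```text
23.2333 [ 0.49786037 -0.05453282  0.10475973] [ 0.32 -1.01  6.77] [6.7 6.6 7. ]
[-0.96431118  0.26475584]
```

{"op": "play_rows", "data": {
  "commands": [
    [[-0.2, 0.005, -0.001, 0, 0], [-0.2, 0.01, -0.002, 0, 0], [-0.2, 0.01, -0.002, 0, 0]]
  ]
}}

```text
clock: 23.48
tcp_pos: [0.4964, -0.0544, 0.1049]
orientation: [0.419, 3.109, 0.0]
contact_force: [1.0, -1.2, 5.7]
grip_width: 0.0517
gripper_force: 2.9
```

```bash
python3 fz.py
```

```text
23.6333 [ 0.49639182 -0.05439309  0.10489897] [ 1.14 -1.3   6.17] [6.1 6.4 6. ]
```

{"op": "play_rows", "data": {
  "commands": [
    [[-0.2, 0.005, -0.001, 0, 0], [-0.2, 0.01, -0.002, 0, 0], [-0.2, 0.01, -0.002, 0, 0]]
  ]
}}

```text
clock: 23.88
tcp_pos: [0.4949, -0.0541, 0.105]
orientation: [0.419, 3.108, 0.001]
contact_force: [4.2, -1.8, 5.1]
grip_width: 0.0512
gripper_force: 2.6
```

```bash
python3 fz.py
```

```text
24.0333 [ 0.49494924 -0.05408433  0.10490757] [ 4.34 -2.16  5.4 ] [5.1 5.9 5.2]
```

{"op": "play_rows", "data": {
  "commands": [
    [[-0.2, 0, 0, -0.005, 0], [-0.2, 0, 0, -0.015, 0], [-0.2, 0, 0, -0.05, 0], [-0.2, 0, 0, -0.2, 0], [-0.2, 0, 0, -0.4, 0], [-0.2, -0.2, 0, -0.6, 0], [-0.2, -0.4, 0, -0.8, 0], [-0.2, -0.5, 0, -0.95, 0], [-0.2, -0.5, 0, -0.95, 0], [-0.2, -0.5, 0, -0.95, 0], [-0.2, -0.5, 0, -0.95, 0]]
  ]
}}

```text
clock: 24.95
tcp_pos: [0.5888, -0.0801, 0.294]
orientation: [-0.419, -3.113, -0.0]
contact_force: [-0.6, -0.7, -0.6]
grip_width: 0.0515
gripper_force: 0.0
```

```bash
python3 - <<'E'
from h import *
viewer.grab_frame('wrist');viewer.grab_frame('wrist')
o=get_obs();f=viewer.grab_frame('wrist');save(f,'w4.png')
np.savez('w4.npz',M=w2c(f,o),fovy=f['fovy'],cx=f['cx'],cy=f['cy']);print(o['tcp_pos'],get_obs()['tcp_pos'],R.from_rotvec(o['orientation']).as_matrix()[:2,0])
cv2.imwrite('pics/w4c.png',cv2.resize(f['pixels'][0:330,100:540,::-1],(800,600),interpolation=cv2.INTER_CUBIC))
E
```

```text
[ 0.58696003 -0.07968907  0.2920623 ] [ 0.58689866 -0.0796753   0.2919648 ] [-0.96453508  0.26392513]
```

View pics/w4c.png

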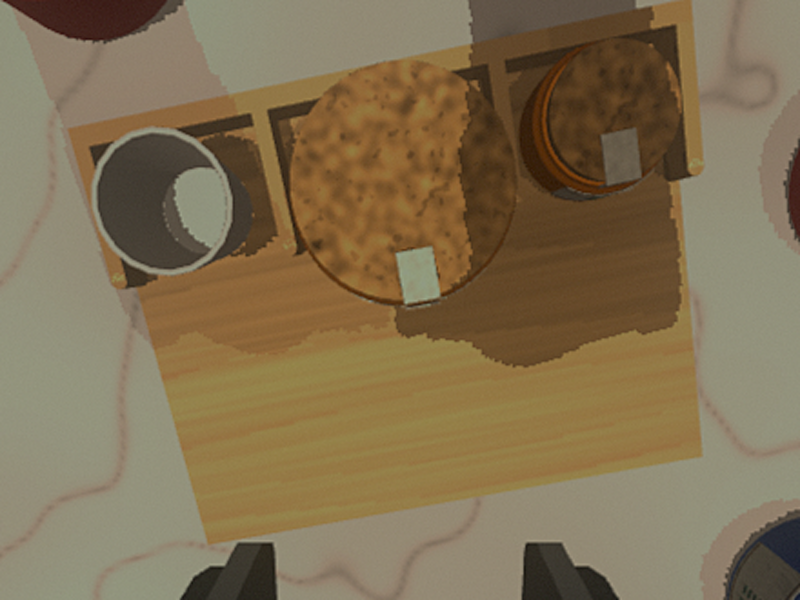

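```bash
python3 - <<'E'
from h import *
def run(n,A):
    z=np.load(n+'.npz');f={k:float(z[k]) for k in('fovy','cx','cy')};M=z['M']
    G=lambda u,v,h:onz(f,M,(100+.55*u,.55*v),h)
    fr=[G(*p,.01) for p in A['front']];a=np.degrees(np.arctan2(*(fr[1]-fr[0])[[1,0]]))-90
    c0=np.array(A['c']);s=[G(*p,.105) for p in A['strip']]
    mid=lambda i,j:(s[i]+s[j])/2
    d=mid(2,3)-mid(0,1)  # strip's own direction
    c=G(*c0,.105);e=np.mean(s,0)-c
    print(n,'tray yaw',a,'strip own',np.degrees(np.arctan2(d[1],d[0])),'radial',np.degrees(np.arctan2(e[1],e[0])),'cork',c,'r',np.linalg.norm(e),'w',np.linalg.norm(s[1]-s[0]))
    # fit cork circle: r=.048 from edge points
    P=np.array([G(*p,.105)[:2] for p in A['edge']]);q=np.linalg.lstsq(np.c_[2*P,np.ones(len(P))],(P**2).sum(1),rcond=None)[0]
    e=np.mean(s,0)[:2]-q[:2];print('fit c',q[:2],'R',np.sqrt(q[2]+q[:2]@q[:2]),'ang',np.degrees(np.arctan2(e[1],e[0])))
    print('home',(fr[0]+fr[1])[:2]/2-.178*np.array([np.cos(np.radians(a)),np.sin(np.radians(a))]))
    o=(fr[0]+fr[1])[:2]/2
run('w4',dict(front=[(210,544),(703,457)],c=(403.5,175),strip=[(431,246),(396,250),(405,305),(440,299)],edge=[(290,180),(517,180),(404,58),(330,95),(480,92),(325,265),(490,258)]))
E
```

```text
w4 tray yaw -4.618716312169184 strip own -5.148654958818643 radial -6.388052355711304 cork [ 0.49364485 -0.05133087  0.105     ] r 0.04178509255304938 w 0.015262424569287728
fit c [ 0.49762298 -0.05202785] R 0.04783899906510565 ang -6.008587256427039
home [ 0.49732088 -0.05446719]
```

```bash
python3 -c "
from h import *
print(r.hand_in())"
```

```text
the job is handed in; nothing more can be done
None
```

I handed the job in at about 25 s. By my measurements the jar stands in the middle bay against the back rail, with its label within about 2° of straight front. The highest pressing force I saw was about 10 N. I viewed 11 pictures, one over the limit of 10.

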